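# Tip a test disc out of its nest and rack it

## Robot

A 6-joint arm with a two-finger parallel gripper is mounted at the origin on the work surface. World frame = base frame: x ahead of the robot, y to its left, z up, the work surface at z = 0. Lengths are in mm, angles in rad, forces in N, time in s.
With the tool pointing down it reaches from about 350 to 975 mm from the base axis. Payload 7.1 kg.
Tool frame: the origin (TCP) lies between the finger pads; the fingertips stand 14 mm ahead of it and the grasp point (between the pads) lies 5 mm behind it; z points along the fingers, y is the line along which they close (so a half turn about z gives the same grasp; the last joint's range is limited). The gripper opens to 88 mm and grips with 3 to 60 N. Pads are 20 mm wide; open, the fingers measure 115 mm over their backs; the gripper's body (75 mm by 178 mm) begins 61 mm behind the grasp point.
Start: joints at [-1.124, 0.423, 1.63, -0, 1.089, -0.019], TCP at [280.725, -558.389, 236.675] pointing down, gripper open.
Joint ranges: [-3, 3], [-0.9, 2.11], [0.09, 2.58], [-1.31, 4.45], [0.11, 2.69], [-2.54, 2.54]. Speed limits (rad/s): [2.39, 2.39, 3.01, 3.14, 3.14, 3.14].

## Interface

Orientations are given as a rotation vector (axis times angle).
In Python, from workcell import ctrl gives the robot as it stands. The module is installed in compiled form; this text tells all that it offers.
- The arm moves only by the tool servo_tool, never from a script. Its argument "plan" is a list of rows, each a list of 3 entries, a list of its own where there are three numbers: the closure, from 0 (fully open) to 1 (shut), then the shift along the world's x, y, z in mm, then the turn about the world's z in degrees. In form: [[hand, [x, y, z], yaw], ...]. A call has 1 to 10 rows; each row is the pose to reach, as a shift and turn from the pose commanded when the call began; what a row does not reach only later rows make up. A row lasts 1/12 s, in which the tool goes at most 41.7 mm and 7.16 degrees, less where a joint would pass 70% of its speed; a pose out of reach is approached as far as the arm can. A call with a gripper value outside its range is refused whole. The fingers move at their own pace and stop on an object; the grip force is fixed at half the most. Time passes only in rows, so rows that repeat a pose let the fingers close. It gives the time, the measured TCP pose, the force, the opening and the grip force at its end, in the units of the state.
- ctrl.get_obs(): the state, without advancing time (a new reading comes with each control period).
- ctrl.get_image(name): name is "scene" or "top" or "wrist"; returns the picture (384x512x3 uint8, blue, green, red); there is no depth.
- ctrl.camera_info(name): a dict with "fovy" (degrees; the focal length in pixels is half the picture's height over the tangent of half this angle, whatever the lens; pixels are square), "cx", "cy" (the principal point, pixels), "k1" (the pictures are not rectified: a ray, as slopes to the right and down, at radius r is drawn at 1 + k1 r^2 times it, then the intrinsics apply), "rvec" (rotation vector, rad) and "tvec" (3), from world to camera coordinates, as OpenCV has them; the wrist camera has in their place "T_tool_cam" (4x4, takes a point from camera to tool coordinates, whose origin is the TCP and whose axes are the flange's). Camera axes: x right, y down, z forward; pixel columns grow to the right and rows downward; lengths in mm; the calibration is good to about 2 mm. A picture is of the moment at which its call begins: read the wrist's pose just before it. camera_info takes no time and is no camera call.
- ctrl.close_job(): hands the job in; it is judged then, once.
The state is a dict: "t": time; "qpos": joint angles; "qvel": joint speeds; "joint_torque": joint torques, N m; "ee_pos": TCP position; "orientation": TCP orientation; "ft_force": force on the tool from outside, world axes, zero at the start; "moment": the same for the moment, N m; "width": finger opening in mm; "grasp_force": force on a finger pad.
Only numpy, scipy, OpenCV 4.12 (cv2) and the standard library are available. Lean on these libraries where they do the work, as an engineer would, in place of code of your own. Each camera call takes 0.05 s, during which the arm holds its last target. There are 200 camera calls.

## Task

The dark test disc lies flat and sunken in its white nest, where its edge cannot be gripped: slide it over the nest's lip into the well so that it tips up and stands there by itself with one edge raised, then grip it by that raised edge and lift it out. Lower it, held all the way down and not dropped, into the one empty slot of the rack (marked orange), so that it stands upright and fully down, and let go. Leave the two stored discs and everything else on the bench undisturbed.

Things in the scene. Friction and masses are not known exactly. Their poses are not given: they have to be found in the camera images.
- disc: near-black round disc, 64 mm diameter, 8 mm thick, about 60 g (blue dot 18 mm on each face). Origin at the middle of the disc (halfway through its thickness); its z axis is the disc's axis. It starts lying flat on the nest's shelf (z up).
- nest: white tip-out nest, fixed, 132 x 88 mm, rim 45 mm high. Origin on the bench under the lip, midway between the side walls; x points from shelf to well, y along the lip, z up. Outer ends at x = -82 and 50 mm. Open pocket 72 mm wide (y), side walls 8 mm thick. At the start the disc lies on the shelf, its top 2 mm below the rim, its middle 10 to 40 mm behind the lip.
- nest_lip (a point): middle of the lip (blue line), at the level of the shelf, 35 mm above the bench. The smooth, slippery shelf runs from here 76 mm towards the nest's -x, to the back wall. Pressing on the disc with closed fingertips (a few newtons) drags it along the shelf; once its middle passes the lip it tips by its own weight into the well.
- nest_well (a point): point on the well's floor, 5 mm above the bench, 12 mm beyond the lip. The well runs from the lip to a grey sloped wall, at nest x = 24 mm at the floor and 42 mm at the rim. A tipped disc stands with its lower edge down in the well, leaning on the lip 55 to 85 degrees from level, its upper edge 20 to 30 mm above the shelf, pointing up and back (nest -x).
- rack: white rack, fixed, 150 (x) x 84 (y) x 43 mm high. Origin on the bench under its centre. Three slots along y, at x = -44, 0, 44 mm; each 12 mm wide and 72 mm long, floor 8 mm above the bench, walls to 36 mm, flared mouth 17 mm wide at 43 mm. A racked disc stands on edge, axis along the rack's x, middle 40 mm and top 72 mm above the bench; it may lean up to 8 degrees.
- tag: orange mark of the empty slot: a strip on the slot's floor, with orange tabs on the rack's two end walls in line with it. Origin at the middle of the empty slot's floor, 8 mm above the bench; x across the slot, y along it, z up (same axes as the rack).
- stored1: stored disc, near-black, same size as the test disc, standing in one slot of the rack. Origin at its lowest point, on the slot's floor; its x axis is the disc's axis.
- stored2: second stored disc, as the first, in another slot.
- meter: orange handheld meter standing on edge between nest and rack, 36 (x) x 80 (y) x 170 mm high, with a 6 mm high foot reaching to x = 47 mm. Loose, 0.6 kg. Origin on the bench under the centre of its case.
- weight: small brass weight, 28 mm diameter, 34 mm high, beside the nest. Origin at its underside.
- jar: small amber jar, 28 mm diameter, 45 mm high, beside the rack. Origin at its underside.
- bottle: white bottle with blue cap, 60 mm diameter, 150 mm high. Origin at its underside.
- dish: shallow white dish, 90 mm diameter, 16 mm high. Origin at its underside.
- driver: red screwdriver, 160 mm long, lying on the far part of the bench. Origin at its underside.
Mind the look-alikes: they are no part of the job. Leave any purple, red or turquoise look-alike of the nest alone.

How it is judged (in metres and radians):
On the way, in this order (a step that is already met when the one before it is completed fails the run):
1. the disc stands tipped up in the nest's well, one edge raised, with no finger on it (angle between disc's own z axis and vertical between 0.75 and 2.39 rad and x of disc in the frame of nest between -0.03 and 0.045 m and y of disc in the frame of nest between -0.036 and 0.036 m and z of disc in the frame of nest below 0.052 m and contact force between the fingers and disc below 0.05 N and linear speed of disc below 0.05 m/s), for 0.1 s.
2. the disc is lifted clear of the nest in the fingers (height (world z) of disc above 0.09 m and contact force between the fingers and disc above 0.5 N), for 0.1 s.
3. the disc is lowered into the marked slot in the fingers (x of disc in the frame of tag between -0.006 and 0.006 m and y of disc in the frame of tag between -0.008 and 0.008 m and z of disc in the frame of tag below 0.05 m and contact force between the fingers and disc above 0.5 N), for 0.04 s.
At the end, for the whole second after the job is handed in: The disc stands released and at rest in the marked slot: its middle within 6 mm across and 8 mm along the slot of the slot's centre, 28 to 36 mm above the slot's floor (fully down), upright within 12 degrees, its axis across the slot within 12 degrees (x of disc in the frame of tag between -0.006 and 0.006 m and y of disc in the frame of tag between -0.008 and 0.008 m and z of disc in the frame of tag between 0.028 and 0.036 m and angle between disc's own z axis and vertical between 1.35 and 1.79 rad and angle between the z axis of disc and the x axis of tag, either way round below 0.22 rad and linear speed of disc below 0.02 m/s and contact force between the fingers and disc below 0.05 N); the robot touches nothing.
It fails at once if a stored disc is knocked out or shifted by more than 15 mm (distance of any of stored1, stored2 from where it was at the start of the episode above 0.015 m).
It fails at once if the orange meter is knocked over or shifted by more than 20 mm (distance of meter from where it was at the start of the episode above 0.02 m).
It fails at once if the weight, jar, bottle, dish or screwdriver is shifted by more than 20 mm (distance of any of weight, jar, bottle, dish, driver from where it was at the start of the episode above 0.02 m).
It also fails if it takes over 58 s, if anything falls off the work surface, if the arm or the gripper's body presses on something with over 40 N, if the wrist force passes 120 N, or if a joint passes its speed limit or range.

## Working session

There is one attempt and no reset: what is moved stays moved. The work goes in short steps, Python scripts to look and compute and a tool call to move; the robot and the scene stay as the last step left them, time stands still between calls to the robot, and variables do not carry over. Pictures are saved under pics/ and viewed, at most 10 in all, crops included, and the job is handed in when it is done.

Besides the shell and the picture viewer there is one more tool, called after "Request:" as name(argument=value, ...) on one line, values as JSON. servo_tool: Moves the arm, as the interface text tells. Its arguments: {"type":"object","properties":{"plan":{"type":"array"}},"required":["plan"]}

```bash
mkdir -p pics; cat > h.py <<'E'
import numpy as np, cv2
from workcell import ctrl
def ray(name,uv,obs=None):
    c=ctrl.camera_info(name); f=192/np.tan(np.radians(c["fovy"])/2)
    d=(np.array(uv,float)-[c["cx"],c["cy"]])/f; r=np.linalg.norm(d); s=r
    for _ in range(20): s=r/(1+c["k1"]*s*s)
    d=d*(s/r if r>0 else 1); v=np.array([*d,1])
    if "rvec" in c:
        R=cv2.Rodrigues(np.array(c["rvec"],float))[0]; return -R.T@np.array(c["tvec"],float).ravel(),R.T@v
    T=np.array(c["T_tool_cam"]); Rt=cv2.Rodrigues(np.array(obs["orientation"],float))[0]
    return Rt@T[:3,3]+np.array(obs["ee_pos"]),Rt@T[:3,:3]@v
def onz(name,uv,z,obs=None):
    o,d=ray(name,uv,obs); return (o+d*(z-o[2])/d[2]).round(1)
def proj(name,P):
    c=ctrl.camera_info(name); f=192/np.tan(np.radians(c["fovy"])/2)
    R=cv2.Rodrigues(np.array(c["rvec"],float))[0]; p=R@np.array(P,float)+np.array(c["tvec"],float).ravel()
    d=p[:2]/p[2]; return (d*(1+c["k1"]*(d@d))*f+[c["cx"],c["cy"]]).round(1)
E
python3 - <<'E'
from h import *
for n in("scene","top"):
    im=ctrl.get_image(n); cv2.imwrite(f"pics/{n}0.png",im); cv2.imwrite(f"pics/{n}0b.png",cv2.resize(im,(800,600)))
    print(n,ctrl.camera_info(n))
print(ctrl.camera_info("wrist"));print(ctrl.get_obs())
E
```

```text
scene {'fovy': 54.861068267394515, 'cx': 252.45415309557558, 'cy': 192.7417382161566, 'k1': -0.029922843862989858, 'rvec': array([ 1.21811509,  2.24790603, -1.01588959]), 'tvec': array([ 328.97033293, -240.59206858, 1353.92111917])}
top {'fovy': 49.78710761697143, 'cx': 253.84904434709324, 'cy': 187.62534393168093, 'k1': -0.042370085083193954, 'rvec': array([ 2.10722865, -2.170551  ,  0.1454262 ]), 'tvec': array([  -4.99974669,  533.88862426, 1086.6917342 ])}
{'fovy': 61.55698022624369, 'cx': 250.8762554463562, 'cy': 191.4564719611283, 'k1': 0.009469660798589, 'T_tool_cam': array([[ 6.49959713e-04, -9.64200380e-01, -2.65173915e-01,
         7.13885453e+01],
       [ 9.99999772e-01,  6.75965517e-04, -6.81305185e-06,
         7.52512105e-01],
       [ 1.85817570e-04, -2.65173850e-01,  9.64200599e-01,
        -1.47861609e+02],
       [ 0.00000000e+00,  0.00000000e+00,  0.00000000e+00,
         1.00000000e+00]])}
{'t': 0.1, 'qpos': array([-1.12402536e+00,  4.23758563e-01,  1.63058483e+00,  6.49816766e-06,
        1.08861710e+00, -1.89684193e-02]), 'qvel': array([-0.00100706, -0.00192323, -0.00156631,  0.0009656 ,  0.00081202,
        0.00234752]), 'joint_torque': array([-3.24521970e-04, -5.45613849e+01, -2.74324179e+01,  6.44402811e-02,
        1.86604791e-02, -2.15274548e-05]), 'ee_pos': array([ 280.5141871 , -557.98165093,  235.99437597]), 'orientation': array([-3.05549457e+00, -7.24674195e-01,  4.47066996e-04]), 'ft_force': array([-0.47783576,  0.15317507, -0.774558  ]), 'moment': array([-0.01093538,  0.06242264, -0.02924868]), 'grasp_force': 0.0, 'width': 87.80410228298076}
```

View pics/top0b.png

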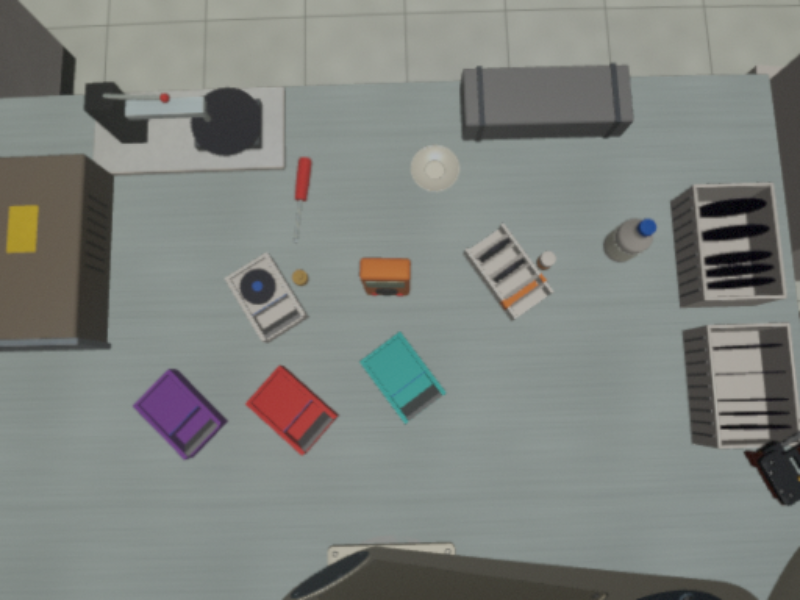

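View pics/scene0b.png

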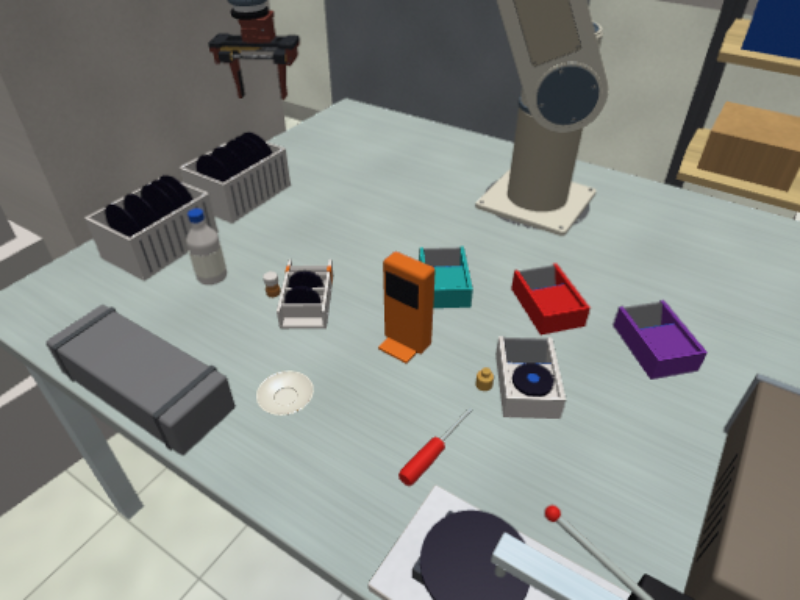

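The top view (800x600) shows the white nest at (265,297) with the disc at (257,287) and the well towards the lower right. The rack is at (508,272), with the empty orange slot at (524,291). The meter stands between them at (386,275), and the brass weight is next to the nest at (300,277).

```bash
python3 - <<'E'
from h import *
k=512/800
P=lambda u,v,z:onz("top",(u*k,v*k),z)
im=cv2.imread("pics/top0.png"); hsv=cv2.cvtColor(im,cv2.COLOR_BGR2HSV)
for n,(u,v,z) in dict(disc=(257,286,43),n1=(226,280,45),n2=(265,253,45),n3=(306,313,45),n4=(267,340,45),r1=(464,254,43),r2=(503,227,43),r3=(552,291,43),r4=(514,319,43),s=(524,291,8),meter=(386,268,170),weight=(300,276,34),jar=(546,260,45),t1=(505,306,43),t2=(544,280,43)).items(): print(n,P(u,v,z))
b=cv2.inRange(hsv,(100,130,60),(130,255,255)); n,_,st,c=cv2.connectedComponentsWithStats(b)
for i in range(1,n):
    if st[i,4]>8: print(c[i]/k,st[i,4],onz("top",c[i],43))
E
```

```text
disc [553.1 222.8  43. ]
n1 [565.1 277.   45. ]
n2 [611.1 208.4  45. ]
n3 [502.8 136.9  45. ]
n4 [458.  204.7  45. ]
r1 [ 598.6 -140.7   43. ]
r2 [ 645.  -211.5   43. ]
r3 [ 528.5 -290.5   43. ]
r4 [ 481.8 -221.8   43. ]
s [ 535.1 -248.5    8. ]
meter [553.9  -6.8 170. ]
weight [570.1 148.7  34. ]
jar [ 583.2 -283.    45. ]
t1 [ 504.8 -207.5   43. ]
t2 [ 548.3 -277.8   43. ]
[646.35989011 227.12912088] 91 [ 637.3 -464.9   43. ]
[256.73828125 285.25390625] 32 [554.5 223.3  43. ]
```

Request:
servo_tool(plan=[[1, [24, 34, 0], 7], [1, [48, 68, 0], 14], [1, [72, 101, 0], 21], [1, [97, 135, 0], 28], [1, [121, 168, 0], 35], [1, [145, 202, 0], 42], [1, [170, 236, 0], 49], [1, [194, 270, 0], 56], [1, [218, 303, 0], 63], [1, [242, 337, 0], 70]])

```text
t: 0.93
ee_pos: [523.4, -219.5, 236.5]
orientation: [-2.081, -2.353, 0.0]
ft_force: [0.8, -1.6, 0.7]
width: 25.1
grasp_force: 0.0
```

Request:
servo_tool(plan=[[1, [0, 0, 0], 7], [1, [0, 0, 0], 14], [1, [0, 0, 0], 21], [1, [0, 0, 0], 27], [1, [0, 0, 0], 27], [1, [0, 0, 0], 27]])

```text
t: 1.43
ee_pos: [522.5, -221.2, 236.4]
orientation: [-1.487, -2.767, 0.0]
ft_force: [0.0, -0.5, 0.7]
width: 0.3
grasp_force: 0.0
```

```bash
python3 - <<'E'
from h import *
import json
o=ctrl.get_obs(); im=ctrl.get_image("wrist"); cv2.imwrite("pics/w1.png",im)
json.dump({k:np.array(o[k]).tolist() for k in("ee_pos","orientation","qpos","t","ft_force","width")},open("w1.json","w"))
print(open("w1.json").read())
E
```

```text
{"ee_pos": [522.5465327947862, -221.23794805365173, 236.3850181219388], "orientation": [-1.4865147653494613, -2.766944365390345, 3.047998150963919e-05], "qpos": [-0.42148676157415094, 0.33985277538352526, 1.7590019569521342, 2.888628292988701e-05, 1.0433580317888085, -1.0063089248080768], "t": 1.4333, "ft_force": [0.04030029160095891, -0.49019845222642033, 0.6684012396489636], "width": 0.33002026520880595}
```

View pics/w1.png

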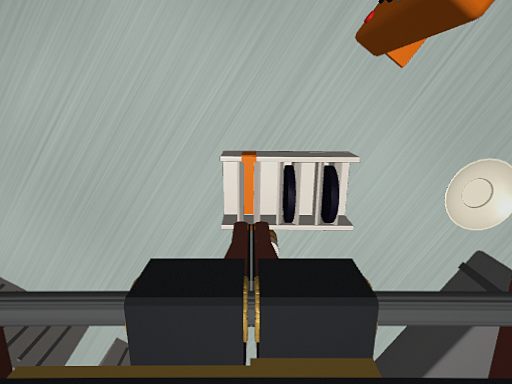

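The wrist view shows the rack upright: orange strip at column ~248 (rows 153–213), stored discs at (289,193) and (330,193), and rack corners near (222,153), (357,154), (352,229) and (222,229).

```bash
python3 - <<'E'
from h import *
import json
o=json.load(open("w1.json")); im=cv2.imread("pics/w1.png"); hsv=cv2.cvtColor(im,cv2.COLOR_BGR2HSV)
m=cv2.inRange(hsv,(5,150,100),(22,255,255)); m[:140]=0;m[235:]=0
for r in range(148,232,5):
    x=np.where(m[r,200:300])[0]+200
    if len(x): print(r,x.min(),x.max(),onz("wrist",((x.min()+x.max())/2,r),8,o),onz("wrist",((x.min()+x.max())/2,r),43,o))
cv2.imwrite("pics/w1c.png",cv2.resize(im[140:240,210:370],None,fx=5,fy=5,interpolation=cv2.INTER_CUBIC))
E
```

```text
158 242 255 [ 514.1 -215.6    8. ] [ 511.1 -210.6   43. ]
163 244 253 [ 517.4 -220.6    8. ] [ 514.1 -215.1   43. ]
168 244 253 [ 520.7 -225.6    8. ] [ 517.1 -219.7   43. ]
173 244 253 [ 524.  -230.6    8. ] [ 520.1 -224.3   43. ]
178 244 253 [ 527.4 -235.7    8. ] [ 523.2 -228.9   43. ]
183 244 253 [ 530.8 -240.9    8. ] [ 526.2 -233.6   43. ]
188 244 253 [ 534.2 -246.1    8. ] [ 529.4 -238.3   43. ]
193 244 253 [ 537.6 -251.3    8. ] [ 532.5 -243.    43. ]
198 244 252 [ 540.6 -256.9    8. ] [ 535.2 -248.1   43. ]
203 244 252 [ 544.1 -262.2    8. ] [ 538.4 -252.9   43. ]
208 244 252 [ 547.7 -267.6    8. ] [ 541.6 -257.8   43. ]
213 244 252 [ 551.2 -273.     8. ] [ 544.8 -262.7   43. ]
228 250 251 [ 564.7 -287.8    8. ] [ 557.  -276.1   43. ]
```

View pics/w1c.png

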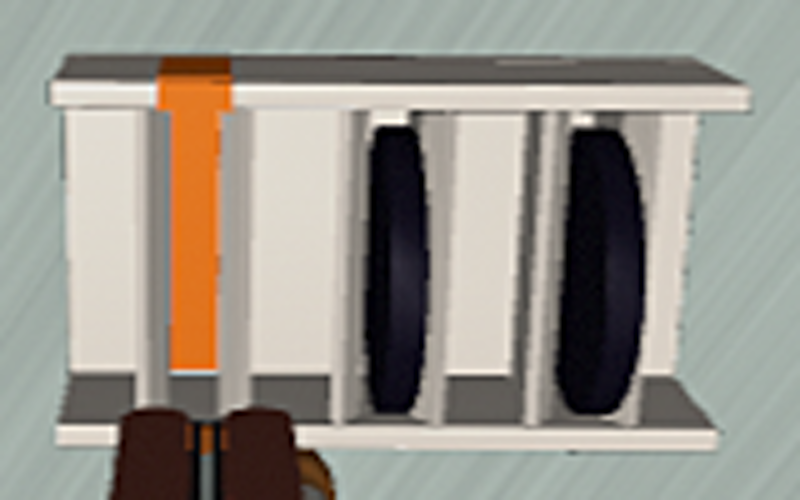

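The crop shows the empty slot between the fingertips and the left end. The end-wall tops have outer corners at crop (50,82), (750,85), (718,450) and (57,447), and the orange strip is at columns 170–217.

```bash
python3 - <<'E'
from h import *
import json
o=json.load(open("w1.json"))
C=np.array([onz("wrist",(u/5+209.6,v/5+139.6),43,o) for u,v in((50,82),(750,85),(718,449),(57,447))])
print(C,[np.linalg.norm(C[i]-C[i-1]).round(1) for i in range(4)])
c=C.mean(0); ux=(C[1]-C[0]+C[2]-C[3]); ang=np.degrees(np.arctan2(ux[1],ux[0])); uy=C[0]-C[3]+C[1]-C[2]; print(c,ang,np.degrees(np.arctan2(uy[1],uy[0])))
u=ux/np.linalg.norm(ux); print("slot from rack", c-44*u)
# tabs mid at z=43: on far/near wall tops
print(onz("wrist",(195/5+209.6,93/5+139.6),43,o),onz("wrist",(207/5+209.6,437/5+139.6),43,o))
print("strip x mid", onz("wrist",(194/5+209.6,240/5+139.6),8,o))
R=cv2.Rodrigues(np.array(o["orientation"]))[0]; print("tool y yaw",np.degrees(np.arctan2(R[1,1],R[0,1])))
E
```

```text
[[ 484.3 -225.9   43. ]
 [ 608.9 -144.    43. ]
 [ 654.9 -213.2   43. ]
 [ 529.8 -295.6   43. ]] [np.float64(83.2), np.float64(149.1), np.float64(83.1), np.float64(149.8)]
[ 569.475 -219.675   43.   ] 33.3445000665575 123.37478627868474
slot from rack [ 532.71824927 -243.86055925   43.        ]
[ 511.3 -210.7   43. ] [ 556.9 -274.8   43. ]
strip x mid [ 533.8 -245.7    8. ]
tool y yaw 33.507013028953594
```

Request:
servo_tool(plan=[[1, [0, 41, 10], 0], [1, [0, 82, 10], 0], [1, [0, 123, 10], 0], [1, [0, 164, 10], 0], [1, [0, 205, 10], 0], [1, [0, 246, 10], 0], [1, [0, 287, 10], 0], [1, [0, 328, 10], 0], [1, [0, 369, 10], 0], [1, [0, 410, 5], 0]])

```text
t: 2.32
ee_pos: [522.9, 190.7, 242.5]
orientation: [1.486, 2.766, 0.002]
ft_force: [1.5, 0.0, 0.4]
width: 0.7
grasp_force: 0.0
```

Request:
servo_tool(plan=[[1, [0, 30, -15], 0], [1, [0, 45, -35], 0], [1, [0, 45, -35], 0], [1, [0, 45, -35], 0]])

```text
t: 2.65
ee_pos: [521.8, 233.7, 205.7]
orientation: [-1.482, -2.768, 0.004]
ft_force: [-0.1, 0.1, 0.6]
width: 0.3
grasp_force: 0.0
```

```bash
python3 - <<'E'
from h import *
import json
o=ctrl.get_obs(); im=ctrl.get_image("wrist"); cv2.imwrite("pics/w2.png",im)
json.dump({k:np.array(o[k]).tolist() for k in("ee_pos","orientation","qpos","t","ft_force","width")},open("w2.json","w"))
print(open("w2.json").read())
cv2.imwrite("pics/w2c.png",cv2.resize(im[110:260,150:350],None,fx=4,fy=4,interpolation=cv2.INTER_CUBIC))
E
```

```text
{"ee_pos": [521.8325367907221, 233.7397818293103, 205.6589511698295], "orientation": [-1.481899423953725, -2.768281782869261, 0.00365331652328809], "qpos": [0.4004136824303382, 0.3851549210617353, 1.7722235927392789, -0.00023938705469714612, 0.9870429133026656, -0.18725454286737248], "t": 2.65, "ft_force": [-0.10156757403696842, 0.11584713766203597, 0.6048047836440201], "width": 0.25273010043476235}
```

View pics/w2c.png

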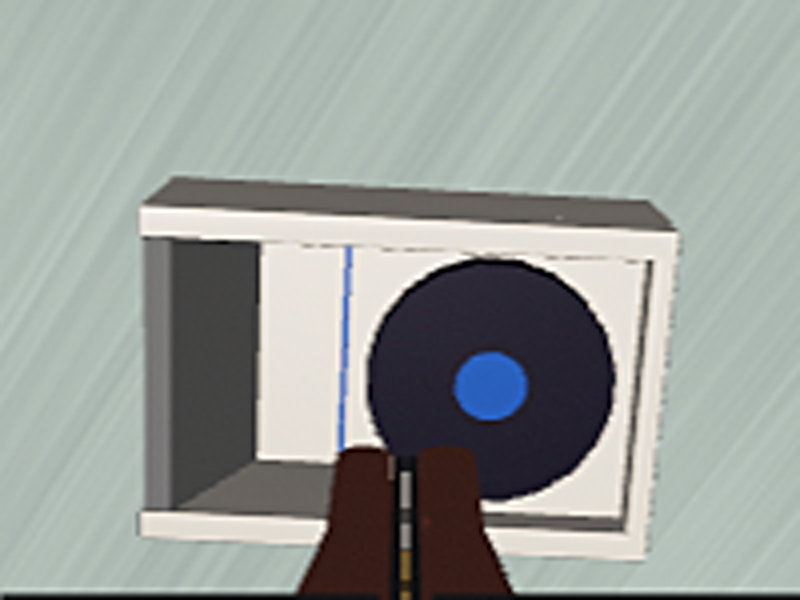

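The crop shows the disc with its blue dot at (491,386), the blue lip line at column ~345, and the well on the left. The rim's outer corners are at (140,206), (678,232), (646,557) and (138,536).

```bash
python3 - <<'E'
from h import *
import json
o=json.load(open("w2.json")); q=lambda u,v,z:onz("wrist",(u/4+149.6,v/4+109.6),z,o)
C=np.array([q(*c,45) for c in((140,206),(678,232),(646,557),(138,536))])
print(C.tolist(),[np.linalg.norm(C[i]-C[i-1]).round(1) for i in range(4)])
c=C.mean(0); ux=(C[0]-C[1]+C[3]-C[2])[:2]; ux/=np.linalg.norm(ux); uy=np.array([-ux[1],ux[0]])
org=c[:2]+16*ux
print("ang",np.degrees(np.arctan2(ux[1],ux[0])),"origin",org,ux)
im=cv2.imread("pics/w2.png"); b=cv2.inRange(cv2.cvtColor(im,cv2.COLOR_BGR2HSV),(100,130,60),(130,255,255))
n,_,st,cc=cv2.connectedComponentsWithStats(b); i=1+st[1:,4].argmax(); 
d=onz("wrist",cc[i],43,o); print("disc",cc[i],d,"in nest",(d[:2]-org)@ux,(d[:2]-org)@uy)
for p in((348,255),(342,440)): l=q(*p,35)[:2]-org; print("lip",l@ux,l@uy)
R=cv2.Rodrigues(np.array(o["orientation"]))[0]; print("tool y yaw",np.degrees(np.arctan2(R[1,1],R[0,1])))
E
```

```text
[[457.5, 211.8, 45.0], [569.5, 279.0, 45.0], [614.3, 205.4, 45.0], [501.3, 136.9, 45.0]] [np.float64(86.8), np.float64(130.6), np.float64(86.2), np.float64(132.1)]
ang -148.90535457069205 origin [521.94895435 200.01174713] [-0.85631535 -0.5164533 ]
disc [272.23046875 205.984375  ] [554.4 221.   43. ] in nest -38.62778117351847 -1.2131134173531173
lip -1.1901306232674145 -31.499617363455677
lip -1.3854466407687918 18.132648871860525
tool y yaw 33.67851156855762
```

Request:
servo_tool(plan=[[1, [23, -2, -30], -1.2], [1, [46, -4.5, -60], -2.5], [1, [46, -4.5, -95], -2.5], [1, [46, -4.5, -125], -2.5], [1, [46, -4.5, -138], -2.5], [1, [46, -4.5, -138], -2.5], [1, [46, -4.5, -138], -2.5]])

```text
t: 3.28
ee_pos: [569.3, 228.4, 69.6]
orientation: [1.544, 2.736, 0.0]
ft_force: [0.9, -0.6, 0.1]
width: 0.4
grasp_force: 0.0
```

Request:
servo_tool(plan=[[1, [-1, 1, -5], 0], [1, [-1, 1, -10], 0], [1, [-1, 1, -12], 0], [1, [-1, 1, -12.5], 0]])

```text
t: 3.62
ee_pos: [568.2, 230.4, 57.4]
orientation: [1.542, 2.736, 0.002]
ft_force: [-1.7, -0.7, 10.5]
width: 0.4
grasp_force: 4.5
```

Request:
servo_tool(plan=[[1, [0, 0, 0.3], 0], [1, [-3, -1.8, 0.3], 0], [1, [-6, -3.6, 0.3], 0], [1, [-9, -5.4, 0.3], 0], [1, [-12, -7.2, 0.3], 0], [1, [-15, -9, 0.3], 0], [1, [-18, -10.8, 0.3], 0], [1, [-21, -12.6, 0.3], 0], [1, [-24, -14.4, 0.3], 0], [1, [-24, -14.4, 0.3], 0]])

```text
t: 4.45
ee_pos: [543.9, 215.6, 57.4]
orientation: [1.542, 2.736, 0.002]
ft_force: [-0.1, -0.5, 6.5]
width: 0.1
grasp_force: 3.5
```

```bash
cat > look.py <<'E'
from h import *
import sys
o=ctrl.get_obs(); im=ctrl.get_image("wrist"); cv2.imwrite("pics/"+sys.argv[1]+".png",im)
cv2.imwrite("pics/"+sys.argv[1]+"t.png",ctrl.get_image("top"))
org=np.array([522.3,200.3]); ux=np.array([-.8563,-.5165]); uy=np.array([.5165,-.8563])
f=lambda p:((p[:2]-org)@ux).round(1).tolist()
g=lambda p:((p[:2]-org)@uy).round(1).tolist()
print("tcp nest",f(o["ee_pos"]),g(o["ee_pos"]),o["ee_pos"],o["ft_force"])
b=cv2.inRange(cv2.cvtColor(im,cv2.COLOR_BGR2HSV),(100,130,60),(130,255,255))
n,_,st,cc=cv2.connectedComponentsWithStats(b)
for i in range(1,n):
    if st[i,4]>15: d=onz("wrist",cc[i],43,o); print("blue",st[i],"nest",f(d),g(d))
E
python3 look.py w3
```

```text
tcp nest -26.4 -2.0 [543.87174107 215.6453789   57.35983854] [-0.13478415 -0.47032504  6.49766884]
blue [209 226  25  31 553] nest -9.0 -1.7
```

View pics/w3.png

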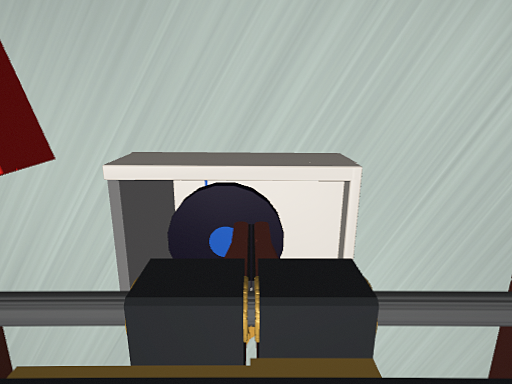

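The wrist view shows the disc dragged without slip: dot at (225,241), about 11 mm behind the lip, with the fingertips on its rear part. I'll go 17 mm further, then lift.

Request:
servo_tool(plan=[[1, [-3, -1.8, 0], 0], [1, [-6, -3.6, 0], 0], [1, [-9, -5.4, 0], 0], [1, [-12, -7.2, 0], 0], [1, [-14.6, -8.8, 0], 0], [1, [-14.6, -8.8, 0], 0]])

```text
t: 5.05
ee_pos: [529.3, 206.9, 57.3]
orientation: [1.542, 2.736, 0.002]
ft_force: [0.0, -0.0, 7.6]
width: 0.4
grasp_force: 3.6
```

Request:
servo_tool(plan=[[1, [0, 0, 35], 0], [1, [0, 0, 70], 0], [1, [0, 0, 90], 0], [1, [0, 0, 90], 0], [1, [0, 0, 90], 0], [1, [0, 0, 90], 0]])

```text
t: 5.55
ee_pos: [528.1, 206.5, 145.5]
orientation: [-1.542, -2.736, 0.002]
ft_force: [-0.6, 0.9, 0.5]
width: 0.2
grasp_force: 0.0
```

```bash
python3 look.py w4
```

```text
tcp nest -8.2 -2.3 [528.07094912 206.51495385 145.49474201] [-0.64264639  0.93136083  0.45708233]
blue [  0 123  22  44  68] nest 178.9 -41.8
blue [224 186  24  22 397] nest 5.8 -1.0
```

View pics/w4.png

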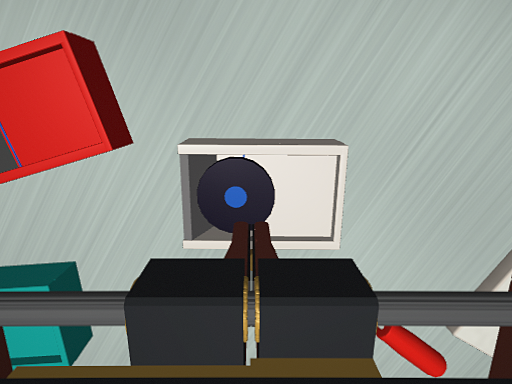

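The disc is at (235,196), with its middle about 5 mm past the lip and still looking round, so it may be just starting to tip. I'll let some time pass and measure again.

Request:
servo_tool(plan=[[1, [0, 0, 0], 0], [1, [0, 0, 0], 0], [1, [0, 0, 0], 0], [1, [0, 0, 0], 0]])

```text
t: 5.98
ee_pos: [529.0, 206.8, 146.0]
orientation: [-1.542, -2.736, 0.001]
ft_force: [-0.2, 0.2, 0.5]
width: 0.3
grasp_force: 0.0
```

```bash
python3 look.py w5; python3 - <<'E'
from h import *
o=ctrl.get_obs(); im=cv2.imread("pics/w5.png")
m=(im.max(2)<60).astype(np.uint8); m[225:]=0; m[:150]=0
n,_,st,cc=cv2.connectedComponentsWithStats(m); print([s.tolist() for s in st[1:] if s[4]>300])
E
```

```text
tcp nest -9.1 -2.1 [528.95449847 206.82283792 145.97592378] [-0.22345572  0.21485735  0.47136777]
blue [  0 125  20  41  62] nest 179.1 -41.9
blue [223 186  23  21 388] nest 5.7 -1.0
[[195, 157, 78, 68, 3608]]
```

The disc is at rest. Its middle is far enough over the lip that its front edge is probably sitting on the sloped wall, so I'll drag it back about 3.5 mm and release.

Request:
servo_tool(plan=[[1, [0, 0, -35], 0], [1, [0, 0, -70], 0], [1, [0, 0, -84], 0], [1, [0, 0, -90], 0], [1, [0, 0, -90], 0], [1, [1, 0.6, -90], 0], [1, [2, 1.2, -90], 0], [1, [3, 1.8, -90], 0], [1, [3, 1.8, -90], 0]])

```text
t: 6.83
ee_pos: [532.8, 209.0, 57.4]
orientation: [1.542, 2.736, 0.001]
ft_force: [-0.4, -0.5, 6.5]
width: 0.2
grasp_force: 3.0
```

Request:
servo_tool(plan=[[1, [0, 0, 35], 0], [1, [0, 0, 70], 0], [1, [0, 0, 90], 0], [1, [0, 0, 90], 0], [1, [0, 0, 90], 0], [1, [0, 0, 90], 0], [1, [0, 0, 90], 0]])

```text
t: 7.42
ee_pos: [531.2, 208.4, 145.2]
orientation: [-1.542, -2.736, 0.003]
ft_force: [0.0, -0.0, 0.3]
width: 0.5
grasp_force: 0.0
```

```bash
python3 look.py w6; python3 - <<'E'
from h import *
o=ctrl.get_obs(); im=cv2.imread("pics/w6.png")
m=(im.max(2)<60).astype(np.uint8); m[225:]=0; m[:150]=0
n,_,st,cc=cv2.connectedComponentsWithStats(m); print([s.tolist() for s in st[1:] if s[4]>300])
E
```

```text
tcp nest -11.8 -2.3 [531.21807342 208.36720792 145.16626914] [ 0.00819131 -0.03760678  0.27664984]
blue [  0 133  17  34  51] nest 177.8 -38.2
blue [227 187  24  22 398] nest -0.4 -0.5
[[199, 158, 79, 67, 3679]]
```

The middle is now about 0 mm from the lip, so I overshot backwards. I'll nudge it forward about 2.5 mm.

Request:
servo_tool(plan=[[1, [0, 0, -35], 0], [1, [0, 0, -70], 0], [1, [0, 0, -84], 0], [1, [0, 0, -90], 0], [1, [0, 0, -90], 0], [1, [-1, -0.6, -90], 0], [1, [-2.2, -1.3, -90], 0], [1, [-2.2, -1.3, -90], 0]])

```text
t: 8.18
ee_pos: [531.4, 208.2, 57.3]
orientation: [1.542, 2.735, 0.004]
ft_force: [0.2, 1.1, 10.5]
width: 0.7
grasp_force: 5.3
```

Request:
servo_tool(plan=[[1, [0, 0, 35], 0], [1, [0, 0, 70], 0], [1, [0, 0, 90], 0], [1, [0, 0, 90], 0], [1, [0, 0, 90], 0], [1, [0, 0, 90], 0], [1, [0, 0, 90], 0], [1, [0, 0, 90], 0]])

```text
t: 8.85
ee_pos: [528.9, 207.0, 144.8]
orientation: [-1.542, -2.735, 0.004]
ft_force: [0.2, -1.2, 0.7]
width: 0.4
grasp_force: 0.0
```

```bash
python3 look.py w7; python3 - <<'E'
from h import *
im=cv2.imread("pics/w7.png")
m=(im.max(2)<60).astype(np.uint8); m[225:]=0; m[:150]=0
n,_,st,cc=cv2.connectedComponentsWithStats(m); print([s.tolist() for s in st[1:] if s[4]>300])
E
```

```text
tcp nest -9.2 -2.3 [528.93888972 207.03715476 144.75389317] [ 0.15374133 -1.22096196  0.7040034 ]
blue [  0 127  20  40  59] nest 178.6 -40.8
blue [232 188  24  22 400] nest -1.9 0.1
[[204, 159, 79, 66, 3652]]
```

The disc slipped back slightly, because the fast vertical approach drags it sideways. I'll approach gently, settle, press, drag and lift slowly.

Request:
servo_tool(plan=[[1, [0, 0, -35], 0], [1, [0, 0, -65], 0], [1, [0, 0, -82], 0], [1, [0, 0, -82], 0], [1, [0, 0, -82], 0], [1, [0, 0, -86], 0], [1, [0, 0, -88], 0], [1, [0, 0, -88.5], 0], [1, [0, 0, -88.5], 0]])

```text
t: 9.7
ee_pos: [530.4, 207.6, 58.7]
orientation: [1.542, 2.736, 0.002]
ft_force: [0.0, 0.3, -0.1]
width: 0.6
grasp_force: 0.0
```

```bash
python3 look.py w8
```

```text
tcp nest -10.7 -2.1 [530.3970858  207.5808435   58.72100065] [ 0.02180026  0.25129114 -0.10438793]
blue [220 228  14  25 204] nest 3.7 -1.4
blue [250 235   3  16  47] nest -9.7 0.1
```

Request:
servo_tool(plan=[[1, [0, 0, -1], 0], [1, [0, 0, -1.8], 0], [1, [0, 0, -1.8], 0], [1, [-1, -0.6, -1.8], 0], [1, [-2, -1.2, -1.8], 0], [1, [-3, -1.8, -1.8], 0], [1, [-3.9, -2.3, -1.8], 0], [1, [-3.9, -2.3, -1.8], 0]])

```text
t: 10.47
ee_pos: [527.5, 205.7, 57.4]
orientation: [1.541, 2.735, 0.004]
ft_force: [0.2, 0.1, 6.2]
width: 0.3
grasp_force: 3.1
```

```bash
python3 look.py w9
```

```text
tcp nest -7.2 -1.9 [527.50823885 205.66019098  57.35339098] [0.15882639 0.08661615 6.18424868]
blue [220 229  13  25 197] nest 7.2 -1.3
blue [250 236   3  17  48] nest -6.3 0.4
```

Request:
servo_tool(plan=[[1, [-0.8, -0.5, 0], 0], [1, [-0.8, -0.5, 0], 0], [1, [-0.8, -0.5, 1.5], 0], [1, [-0.8, -0.5, 4], 0], [1, [-0.8, -0.5, 30], 0], [1, [-0.8, -0.5, 65], 0], [1, [-0.8, -0.5, 90], 0], [1, [-0.8, -0.5, 90], 0], [1, [-0.8, -0.5, 90], 0], [1, [-0.8, -0.5, 90], 0]])

```text
t: 11.4
ee_pos: [524.5, 204.4, 145.6]
orientation: [-1.542, -2.736, 0.001]
ft_force: [-0.4, 0.8, 0.3]
width: 0.4
grasp_force: 0.0
```

```bash
python3 look.py w10; python3 - <<'E'
from h import *
im=cv2.imread("pics/w10.png")
m=(im.max(2)<60).astype(np.uint8); m[225:]=0; m[:150]=0
n,_,st,cc=cv2.connectedComponentsWithStats(m); print([s.tolist() for s in st[1:] if s[4]>300])
E
```

```text
tcp nest -4.0 -2.3 [524.5492714  204.36223778 145.57608351] [-0.41815439  0.84512464  0.34005757]
blue [  0 113  27  54  83] nest 180.3 -45.9
blue [231 187  20  22 351] nest 5.6 -0.2
[[208, 158, 72, 67, 3591]]
```

Request:
servo_tool(plan=[[1, [0, 0, 0], 0], [1, [0, 0, 0], 0], [1, [0, 0, 0], 0]])

```text
t: 11.75
ee_pos: [524.8, 204.5, 145.4]
orientation: [-1.542, -2.736, 0.002]
ft_force: [0.7, 0.2, 0.3]
width: 0.7
grasp_force: 0.0
```

```bash
python3 look.py w11; python3 - <<'E'
from h import *
im=cv2.imread("pics/w11.png")
m=(im.max(2)<60).astype(np.uint8); m[225:]=0; m[:150]=0
n,_,st,cc=cv2.connectedComponentsWithStats(m); print([s.tolist() for s in st[1:] if s[4]>300])
cv2.imwrite("pics/w11c.png",cv2.resize(im[130:260,160:360],None,fx=4,fy=4)); s=ctrl.get_image("scene"); cv2.imwrite("pics/s11.png",s)
a=np.vstack([cv2.resize(im[130:260,160:360],None,fx=3,fy=3),cv2.resize(s[190:290,280:400],(600,500))[:210]]) if 0 else 0
A=cv2.resize(im[130:255,160:360],(480,300)); B=cv2.resize(s[200:275,300:380],(320,300)); cv2.imwrite("pics/j11.png",np.hstack([A,B]))
E
```

```text
tcp nest -4.3 -2.3 [524.83397176 204.47447159 145.38370526] [0.71674603 0.18581786 0.33166752]
blue [  0 114  26  53  81] nest 180.2 -45.5
blue [230 187  21  22 352] nest 5.6 -0.2
[[208, 158, 72, 67, 3590]]
```

View pics/j11.png

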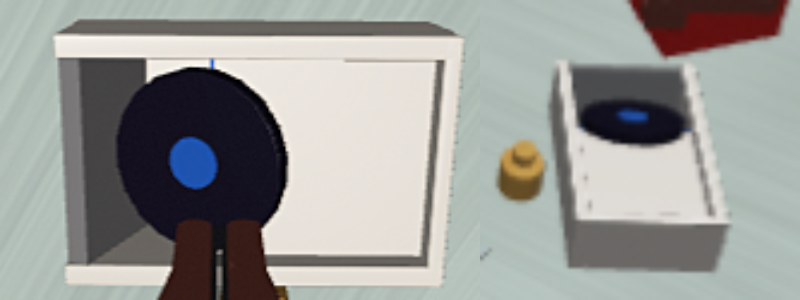

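The disc is tilted only about 25°, with the rear edge (right) raised and the front edge caught on the sloped wall. I'll turn the closed fingers 90° so they fit the well, then gently press its front half down.

Request:
servo_tool(plan=[[1, [-2, -2, 0], -7], [1, [-4, -3, 0], -14], [1, [-6, -4, 0], -21], [1, [-8, -6, 0], -28], [1, [-10, -7, 0], -35], [1, [-12, -8, 0], -42], [1, [-14, -10, 0], -49], [1, [-16, -11, 0], -56], [1, [-18, -12, 0], -63], [1, [-20, -14, 0], -70]])

```text
t: 12.73
ee_pos: [505.2, 190.6, 146.2]
orientation: [-2.837, -1.349, -0.0]
ft_force: [0.5, 0.8, 0.2]
width: 0.8
grasp_force: 0.0
```

Request:
servo_tool(plan=[[1, [0, 0, -25], -7], [1, [0, 0, -50], -14], [1, [0, 0, -75], -20], [1, [0, 0, -87], -20], [1, [0, 0, -87], -20], [1, [0, 0, -87], -20], [1, [0, 0, -87], -20]])

```text
t: 13.32
ee_pos: [506.0, 190.9, 60.2]
orientation: [-3.025, -0.848, -0.002]
ft_force: [1.0, 0.7, -0.0]
width: 0.2
grasp_force: 0.0
```

Request:
servo_tool(plan=[[1, [-1, -0.5, -3], 0], [1, [-1, -0.5, -5], 0], [1, [-1, -0.5, -7], 0], [1, [-1, -0.5, -8.5], 0], [1, [-1, -0.5, -10], 0], [1, [-1, -0.5, -11.5], 0], [1, [-1, -0.5, -11.5], 0]])

```text
t: 13.9
ee_pos: [504.0, 190.0, 47.4]
orientation: [3.026, 0.845, -0.001]
ft_force: [0.1, -0.8, 0.4]
width: 0.1
grasp_force: 0.2
```

```bash
python3 look.py w12
```

```text
tcp nest 21.0 -0.6 [503.96920712 189.99730071  47.36269053] [ 0.09459148 -0.80964355  0.43430435]
blue [183 201  10   2  20] nest -3.2 -31.3
blue [311 201  11   3  28] nest -3.1 32.0
blue [235 217  35   8 171] nest 6.2 0.4
```

Request:
servo_tool(plan=[[1, [0, 0, 5], 0], [1, [0, 0, 30], 0], [1, [0, 0, 65], 0], [1, [0, 0, 100], 0], [1, [0, 0, 100], 0], [1, [0, 0, 100], 0], [1, [0, 0, 100], 0]])

```text
t: 14.58
ee_pos: [504.0, 190.0, 147.7]
orientation: [-3.026, -0.845, -0.0]
ft_force: [-0.3, 0.5, -0.3]
width: 0.5
grasp_force: 0.0
```

```bash
python3 look.py w13; python3 - <<'E'
from h import *
im=cv2.imread("pics/w13.png"); s=ctrl.get_image("scene"); cv2.imwrite("pics/s13.png",s)
A=cv2.resize(im[110:260,150:350],(400,300)); B=cv2.resize(s[195:275,300:400],(375,300)); cv2.imwrite("pics/j13.png",np.hstack([A,B]))
E
```

```text
tcp nest 21.0 -0.7 [503.99954973 190.02877831 147.73708582] [-0.25555089  0.49708458 -0.25440977]
blue [241 174  22   8 142] nest 7.5 0.5
blue [  0 259  25   8  54] nest 82.8 -205.2
```

View pics/j13.png

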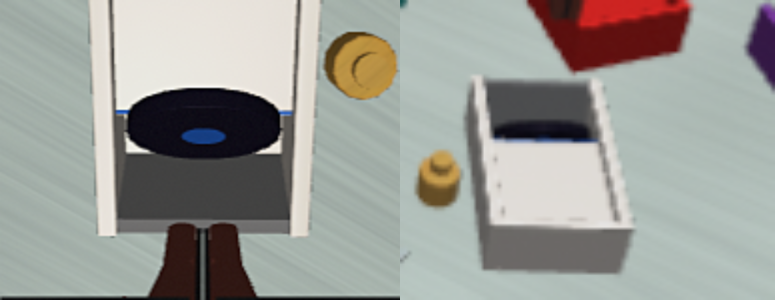

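The disc now stands steeply in the well, leaning on the lip: top edge at crop (204,88), dot at (204,136), face bottom at (204,158). I'll solve its tilt from these rays.

```bash
python3 - <<'E'
from h import *
from scipy.optimize import least_squares
o=ctrl.get_obs(); org=np.array([522.3,200.3]); ux=np.array([-.8563,-.5165])
L=[]
for v in (154,178,189):
    c,d=ray("wrist",(252,v),o); L.append((np.array([(c[:2]-org)@ux,c[2]]),np.array([d[:2]@ux,d[2]])))
    print(v,[ (L[-1][0]+L[-1][1]*(z-L[-1][0][1])/L[-1][1][1]).round(1).tolist() for z in(20,40,60)])
def pts(p):
    x,z,t=p; u=np.array([-np.cos(t),np.sin(t)]); n=np.array([np.sin(t),np.cos(t)]); c=np.array([x,z])
    return c,u,n
def res(p):
    c,u,n=pts(p); top=c+32*u-4*n; P=[top,c+4*n,c-32*u+4*n]  # back-top edge, dot, front-bottom
    r=[((q-a)[0]*d[1]-(q-a)[1]*d[0])/np.hypot(*d) for q,(a,d) in zip(P,L)]
    return r+[ (np.array([0,35])-c)@n+4 ]
for t0 in(.6,1.0,1.3):
    s=least_squares(res,[5,35,t0]); c,u,n=pts(s.x); print(s.x,np.degrees(s.x[2]),s.cost,"top",c+32*u,"bottom",c-32*u)
E
```

```text
154 [[-7.1, 20.0], [-10.2, 40.0], [-13.4, 60.0]]
178 [[13.9, 20.0], [9.3, 40.0], [4.6, 60.0]]
189 [[23.9, 20.0], [18.5, 40.0], [13.1, 60.0]]
[ 7.6356381  30.27425981  1.01607126] 58.21659503000556 0.00038401125221442536 top [-9.21906949 57.47570889] bottom [24.49034569  3.07281073]
[ 7.63563811 30.2742598   1.01607126] 58.21659501450099 0.0003840112522146702 top [-9.21906949 57.47570888] bottom [24.49034571  3.07281073]
[ 7.63563811 30.2742598   1.01607126] 58.21659502977605 0.0003840112522145402 top [-9.21906949 57.47570888] bottom [24.4903457   3.07281073]
```

It stands at 58°, middle at nest (7.6, 30) with the top edge at (-9, 57.5), so step 1 is met. I'll turn back, open partway and come down astride the raised edge.

Request:
servo_tool(plan=[[0.545, [2, 1, 0], 7], [0.545, [4, 2, 0], 14], [0.545, [6, 3, 0], 21], [0.545, [8, 4, 0], 28], [0.545, [10, 5, 0], 35], [0.545, [12, 6, 0], 42], [0.545, [14, 7, 0], 49], [0.545, [16, 8, 0], 56], [0.545, [16.7, 9, 0], 63], [0.545, [16.7, 9, 0], 70]])

```text
t: 15.57
ee_pos: [520.4, 199.0, 146.3]
orientation: [-1.986, -2.433, 0.003]
ft_force: [-0.0, -0.5, 0.0]
width: 40.3
grasp_force: 0.0
```

Request:
servo_tool(plan=[[0.545, [0, 0, -20], 7], [0.545, [0, 0, -45], 14], [0.545, [0, 0, -65], 20], [0.545, [0, 0, -70], 20], [0.545, [0, 0, -70], 20], [0.545, [0, 0, -70], 20], [0.545, [0, 0, -70], 20]])

```text
t: 16.15
ee_pos: [521.5, 199.3, 78.4]
orientation: [1.545, 2.735, 0.001]
ft_force: [0.1, -0.3, -0.1]
width: 39.9
grasp_force: 0.0
```

Request:
servo_tool(plan=[[0.545, [-0.8, -0.5, -10], 0], [0.545, [-0.8, -0.5, -16], 0], [0.545, [-0.8, -0.5, -21], 0], [0.545, [-0.8, -0.5, -25], 0], [0.545, [-0.8, -0.5, -25], 0], [0.545, [-0.8, -0.5, -25], 0]])

```text
t: 16.65
ee_pos: [519.9, 198.5, 52.4]
orientation: [-1.542, -2.736, 0.001]
ft_force: [0.9, 0.2, -0.6]
width: 39.8
grasp_force: 0.0
```

```bash
python3 look.py w14; python3 - <<'E'
from h import *
im=cv2.imread("pics/w14.png"); s=ctrl.get_image("scene")
A=cv2.resize(im[120:270,150:350],(400,300)); B=cv2.resize(s[195:275,300:400],(375,300)); cv2.imwrite("pics/j14.png",np.hstack([A,B]))
E
```

```text
tcp nest 2.9 0.3 [519.93640965 198.52885957  52.3582546 ] [ 0.93474858  0.21200979 -0.64116745]
blue [233 222  18  33 444] nest 8.9 -2.7
```

View pics/j14.png

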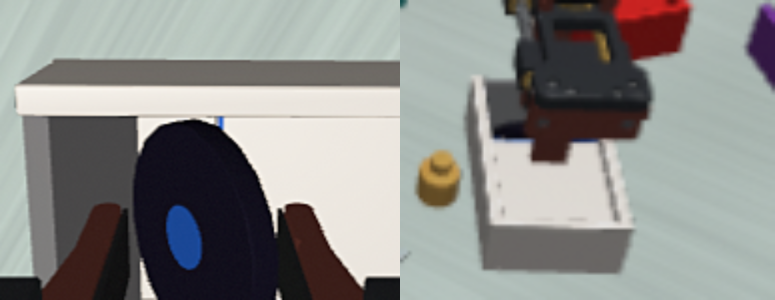

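The raised edge at crop (270,220) lies between the two fingers at (120,220) and (285,220), with no contact. Next I'll close on it, easing towards the well.

Request:
servo_tool(plan=[[1, [0, 0, 0], 0], [1, [-0.8, -0.5, 0], 0], [1, [-1.6, -1, 0], 0], [1, [-2, -1.2, 0], 0], [1, [-2, -1.2, 0], 0], [1, [-2, -1.2, 0], 0], [1, [-2, -1.2, 0], 0], [1, [-2, -1.2, 0], 0]])

```text
t: 17.47
ee_pos: [518.1, 197.4, 52.7]
orientation: [-1.542, -2.737, 0.0]
ft_force: [-0.7, -0.3, 0.9]
width: 8.1
grasp_force: 30.0
```

Width is 8.1 mm, so the grip is flat on the disc. Lifting.

Request:
servo_tool(plan=[[1, [0, 0, 5], 0], [1, [0, 0, 15], 0], [1, [0, 0, 35], 0], [1, [0, 0, 60], 0], [1, [0, 0, 90], 0], [1, [0, 0, 125], 0], [1, [0, 0, 160], 0], [1, [0, 0, 190], 0], [1, [0, 0, 205], 0], [1, [0, 0, 205], 0]])

```text
t: 18.3
ee_pos: [520.2, 198.2, 262.7]
orientation: [1.54, 2.732, 0.01]
ft_force: [1.2, 0.0, -0.8]
width: 7.7
grasp_force: 30.0
```

```bash
python3 - <<'E'
from h import *
o=ctrl.get_obs(); im=ctrl.get_image("wrist"); cv2.imwrite("pics/w15.png",im); s=ctrl.get_image("scene"); cv2.imwrite("pics/s15.png",s)
g=proj("scene",o["ee_pos"]); u,v=map(int,g); print(g,o["ee_pos"],o["qpos"])
A=cv2.resize(im[150:300,150:350],(400,300)); B=cv2.resize(s[v-30:v+50,u-50:u+50],(375,300)); cv2.imwrite("pics/j15.png",np.hstack([A,B]))
E
```

```text
[352.3 156. ] [520.15944416 198.15960081 262.66888792] [ 3.42596777e-01  2.89201461e-01  1.76452464e+00  1.67446359e-05
  1.07956728e+00 -2.01750938e-01]
```

View pics/j15.png

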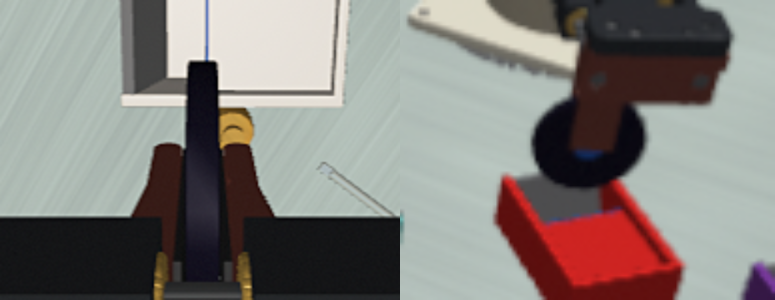

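The disc hangs upright between the pads (wrist crop (202,170), scene crop (588,142)). Next I'll measure where its middle sits relative to the TCP.

```bash
python3 - <<'E'
from h import *
o=ctrl.get_obs(); s=cv2.imread("pics/s15.png"); w=cv2.imread("pics/w15.png")
p=np.array(o["ee_pos"]); R=cv2.Rodrigues(np.array(o["orientation"]))[0]; n=R[:,1]; print("yaw",np.degrees(np.arctan2(n[1],n[0])),R[:,0])
hsv=cv2.cvtColor(s,cv2.COLOR_BGR2HSV); u,v=352,156
m=((s.max(2)<50)).astype(np.uint8); m[:v-5]=0; m[v+30:]=0; m[:,:u-22]=0; m[:,u+24:]=0
for r in range(v-6,v+24,2):
    x=np.where(m[r])[0]; print(r,x.min() if len(x) else 0,x.max() if len(x) else 0,len(x))
cn=max(cv2.findContours(m,cv2.RETR_EXTERNAL,cv2.CHAIN_APPROX_NONE)[0],key=len); 
h=cv2.convexHull(cn); h=h[(h[:,0,1]>v+0)]; e=cv2.fitEllipse(h); print(e)
def plane(uv,off=0):
    c,d=ray("scene",uv); q=c+d*((p+off*n-c)@n)/(d@n); return R.T@(q-p)
cc,d=ray("scene",e[0]); print("disc centre in tool",plane(e[0]))
E=cv2.minEnclosingCircle(cn); print(E,plane(E[0]))
E
```

```text
yaw 31.190787064078922 [-5.17889142e-01  8.55447697e-01 -2.74596173e-04]
150 0 0 0
152 348 349 2
154 344 363 9
156 341 364 14
158 340 365 15
160 338 366 19
162 338 366 18
164 338 366 19
166 338 365 21
168 338 364 25
170 339 362 24
172 340 360 21
174 343 357 15
176 0 0 0
178 0 0 0
((351.75091552734375, 163.13255310058594), (24.3895320892334, 29.84615135192871), 70.97586059570312)
disc centre in tool [ 2.29146607e+00 -4.39683012e-14  1.57046308e+01]
((352.0, 163.5), 14.705541610717773) [2.98775736e+00 2.33597863e-14 1.66657302e+01]
```

```bash
python3 - <<'E'
from h import *
from scipy.optimize import brentq
o=ctrl.get_obs(); R=cv2.Rodrigues(np.array(o["orientation"]))[0]
im=cv2.imread("pics/w15.png"); col=im[160:230,252].max(1); r=160+np.where(col<70)[0][0]; print(r)
c,d=ray("wrist",(252,r-.5),o); c=R.T@(c-np.array(o["ee_pos"])); d=R.T@d; d/=np.linalg.norm(d)
f=lambda x:np.cross([x-c[0],15.7-c[2]],[d[0],d[2]])
print([(s,brentq(lambda x:f(x)-s*32,-80,80)) for s in(-1,1)])
E
```

```text
181
[(-1, -0.18096236200203464), (1, 65.61404210286616)]<stdin>:6: DeprecationWarning: Arrays of 2-dimensional vectors are deprecated. Use arrays of 3-dimensional vectors instead. (deprecated in NumPy 2.0)
```

Request:
servo_tool(plan=[[1, [0, -30, 0], 0], [1, [0, -70, 0], 0], [1, [0, -110, 0], 0], [1, [2, -150, 0], 1], [1, [4, -190, 0], 2.2], [1, [6, -230, 0], 2.2], [1, [8, -270, 0], 2.2], [1, [10, -310, 0], 2.2], [1, [12, -350, 0], 2.2], [1, [13, -390, 0], 2.2]])

```text
t: 19.23
ee_pos: [529.8, -194.2, 255.5]
orientation: [-1.488, -2.763, 0.001]
ft_force: [0.8, 0.0, -1.0]
width: 7.9
grasp_force: 30.0
```

Request:
servo_tool(plan=[[1, [0, -30, 0], 0], [1, [0, -48, -10], 0], [1, [0, -52, -40], 0], [1, [0, -52, -75], 0], [1, [0, -52, -105], 0], [1, [0, -52, -125], 0], [1, [0, -52, -135], 0], [1, [0, -52, -135], 0], [1, [0, -52, -135], 0], [1, [0, -52, -135], 0]])

```text
t: 20.07
ee_pos: [531.8, -244.8, 123.5]
orientation: [1.489, 2.765, 0.0]
ft_force: [-0.2, -0.0, 0.3]
width: 7.7
grasp_force: 30.0
```

Request:
servo_tool(plan=[[1, [1.8, 0.4, -8], 0], [1, [1.8, 0.4, -18], 0], [1, [1.8, 0.4, -26], 0], [1, [1.8, 0.4, -28], 0], [1, [1.8, 0.4, -28], 0], [1, [1.8, 0.4, -28], 0]])

```text
t: 20.57
ee_pos: [532.8, -244.1, 94.4]
orientation: [-1.489, -2.766, 0.0]
ft_force: [1.0, 0.1, -0.7]
width: 7.8
grasp_force: 30.0
```

```bash
python3 - <<'E'
from h import *
o=ctrl.get_obs(); im=ctrl.get_image("wrist"); cv2.imwrite("pics/w16.png",im)
print(o["ee_pos"],o["ft_force"])
hsv=cv2.cvtColor(im,cv2.COLOR_BGR2HSV); m=cv2.inRange(hsv,(5,150,80),(22,255,255))
R=cv2.Rodrigues(np.array(o["orientation"]))[0]
for r in range(120,215,5):
    x=np.where(m[r,210:300])[0]+210; k=np.where(im[r,220:285].max(1)<60)[0]+220
    z=43
    if len(x): q=R.T@(onz("wrist",((x.min()+x.max())/2,r),z,o)-o["ee_pos"]); print(r,"orange",x.min(),x.max(),"tool@43",q.round(1),end=" ")
    if len(k): print(r,"dark",k.min(),k.max(),end="")
    print()
E
```

```text
[ 532.80697071 -244.0998558    94.42072821] [ 1.04598028  0.147878   -0.71226072]





145 orange 242 263 tool@43 [46.7 -0.1 51.4] 
150 orange 242 265 tool@43 [43.6  0.5 51.4] 
155 orange 241 265 tool@43 [40.5  0.3 51.4] 
160 orange 241 265 tool@43 [37.4  0.3 51.4] 
165 orange 245 260 tool@43 [34.3 -0.  51.4] 
170 orange 245 260 tool@43 [31.  -0.  51.4] 
175 orange 245 259 tool@43 [27.8 -0.4 51.4] 
180 orange 245 260 tool@43 [24.6 -0.1 51.4] 
185 orange 259 260 tool@43 [21.2  4.4 51.4] 185 dark 244 258
190 orange 259 259 tool@43 [18.   4.1 51.4] 190 dark 244 258
195 orange 259 259 tool@43 [14.6  4.1 51.4] 195 dark 244 258
200 orange 259 259 tool@43 [11.3  4.2 51.4] 200 dark 243 258
205 orange 259 259 tool@43 [ 7.9  4.2 51.4] 205 dark 243 258
210 orange 259 259 tool@43 [ 4.5  4.2 51.4] 210 dark 243 258
```

Slot and disc line up within 1 mm. Lowering slowly.

Request:
servo_tool(plan=[[1, [0.3, 0.2, -4], 0], [1, [0.3, 0.2, -8], 0], [1, [0.3, 0.2, -12], 0], [1, [0.3, 0.2, -16], 0], [1, [0.3, 0.2, -20], 0], [1, [0.3, 0.2, -24], 0], [1, [0.3, 0.2, -28], 0], [1, [0.3, 0.2, -32], 0], [1, [0.3, 0.2, -35], 0], [1, [0.3, 0.2, -35], 0]])

```text
t: 21.45
ee_pos: [532.8, -243.8, 58.9]
orientation: [-1.489, -2.765, 0.0]
ft_force: [-0.5, 0.8, -0.7]
width: 7.8
grasp_force: 30.0
```

Request:
servo_tool(plan=[[1, [0, 0, -1], 0], [1, [0, 0, -2], 0], [1, [0, 0, -2.7], 0], [1, [0, 0, -2.7], 0], [1, [0, 0, -2.7], 0]])

```text
t: 21.87
ee_pos: [533.3, -244.0, 57.1]
orientation: [1.49, 2.766, 0.0]
ft_force: [-0.1, 0.0, 0.7]
width: 8.0
grasp_force: 30.0
```

Request:
servo_tool(plan=[[1, [0, 0, -0.8], 0], [1, [0, 0, -1.2], 0], [1, [0, 0, -1.2], 0], [1, [0, 0, -1.2], 0]])

```text
t: 22.2
ee_pos: [533.4, -244.1, 56.5]
orientation: [1.489, 2.766, -0.0]
ft_force: [-1.4, -0.1, 6.5]
width: 7.7
grasp_force: 32.4
```

The disc is on the slot floor (6.5 N). Now to open slightly and lift away.

Request:
servo_tool(plan=[[0.73, [0, 0, 0.5], 0], [0.73, [0, 0, 0.5], 0], [0.73, [0, 0, 0.5], 0], [0.73, [0, 0, 0.5], 0], [0.73, [0, 0, 15], 0], [0.73, [0, 0, 40], 0], [0.73, [0, 0, 75], 0], [0.73, [0, 0, 110], 0], [0.73, [0, 0, 140], 0], [0.73, [0, 0, 150], 0]])

```text
t: 23.03
ee_pos: [535.1, -244.9, 210.2]
orientation: [1.487, 2.76, 0.0]
ft_force: [0.3, -1.2, -0.4]
width: 23.8
grasp_force: 0.0
```

Request:
servo_tool(plan=[[0.73, [-15, 25, 20], 0], [0.73, [-15, 25, 30], 0], [0.73, [-15, 25, 30], 0], [0.73, [-15, 25, 30], 0], [0.73, [-15, 25, 30], 0]])

```text
t: 23.45
ee_pos: [518.0, -219.2, 234.5]
orientation: [-1.489, -2.765, 0.0]
ft_force: [-0.0, 0.1, 0.1]
width: 24.1
grasp_force: 0.0
```

```bash
python3 - <<'E'
from h import *
o=ctrl.get_obs(); im=ctrl.get_image("wrist"); cv2.imwrite("pics/w17.png",im); print(o["t"],o["ee_pos"],o["grasp_force"],o["ft_force"])
m=(im.max(2)<60).astype(np.uint8); m[235:]=0
n,_,st,cc=cv2.connectedComponentsWithStats(m)
for i in range(1,n):
    if st[i,4]>80: print(st[i],cc[i].round(1),"z72",onz("wrist",cc[i],60,o))
E
```

```text
23.45 [ 518.04312024 -219.18777344  234.54893786] 0.0 [-0.00354235  0.1471946   0.14889058]
[381   0  20   8  94] [390.1   2.6] z72 [533.6 -20.   60. ]
[247 169   7  31 200] [250.2 184.2] z72 [ 521.3 -227.6   60. ]
[273 169  25  66 843] [289.2 205.3] z72 [ 568.  -224.1   60. ]
[324 169  18  58 849] [332.4 198.7] z72 [ 601.4 -193.4   60. ]
[247 203   8  24 160] [250.1 214.9] z72 [ 539.6 -255.7   60. ]
[209 222  20  13 219] [219.1 228.6] z72 [ 520.5 -286.9   60. ]
```

The placed disc spans rows 169–227, level with the stored discs and in line with the slot, and nothing is touching the robot. Handing in.

```bash
python3 -c "
from workcell import ctrl; print(ctrl.close_job())"
```

```text
the job is handed in; nothing more can be done
None
```

The disc was tipped up, gripped by its raised edge and lowered held into the orange-marked slot; after release it looked level with the stored discs, and I handed the job in at about 23.5 s; no verdict came back, and I viewed 11 pictures, one over the limit of 10.

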